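Put the carver's round mallet away in its sprung bench holster

ROBOT

A 6-joint arm with a two-finger parallel gripper is mounted at the origin on a cart in front of the work surface, level with it; the furniture and walls round the work are solid. World frame = base frame: x ahead of the robot, y to its left, z up, the work surface at z = 0. Lengths are in m, angles in degrees, forces in N, time in s.
With the tool pointing down it reaches from about 0.4 to 0.825 m from the base axis. Payload 7 kg.
Tool frame: the origin (TCP) lies between the finger pads; the fingertips stand ctrl.nose_length ahead of it and the grasp point (between the pads) lies 2 mm behind it (ctrl.nose_length is the distance from the TCP to the fingertips, in m); z points along the fingers, y is the line along which they close (so a half turn about z gives the same grasp; the last joint's range is limited). The gripper opens to 88 mm and grips with 3 to 60 N. Pads are 19 mm wide; open, the fingers measure 130 mm over their backs; the gripper's body (78 mm by 193 mm) begins 47 mm behind the grasp point.
Start: joints at [-56.832, 20.546, 0.682, 0, -70.136, -16.507], TCP at [0.194, -0.647, 0.215] pointing down, gripper open.
Joint ranges: [-176.03, 176.03], [-82.01, 121.73], [-58.28, 71.71], [-173.87, 95.51], [-174.79, -0.11], [-173.66, 173.66]. Speed limits (degrees/s): [136.94, 136.94, 172.46, 180, 180, 180].

INTERFACE

Orientations are given as [roll, pitch, yaw] about the fixed x, y, z axes, in that order (R = Rz(yaw) Ry(pitch) Rx(roll)).
In Python, from plant import ctrl gives the robot as it stands.
- The arm moves only by the tool apply_moves, never from a script. Its argument "commands" is a list of rows, each a list of 3 entries, a list of its own where there are three numbers: the shift along the world's x, y, z in cm, then the turn about the world's z in rad, then the closure, from 0 (fully open) to 1 (shut). In form: [[[x, y, z], turn, jaw], ...]. A call has 1 to 20 rows; each row is the pose to reach, as a shift and turn from the pose commanded when the call began; what a row does not reach only later rows make up. A row lasts 1/12 s, in which the tool goes at most 41.7 mm and 7.16 degrees, less where a joint would pass 70% of its speed; a pose out of reach is approached as far as the arm can. A call with a gripper value outside its range is refused whole. The fingers move at their own pace and stop on an object; the grip force is fixed at half the most. Time passes only in rows, so rows that repeat a pose let the fingers close. It gives the time, the measured TCP pose, the force, the opening and the grip force at its end, in the units of the state.
- ctrl.get_obs(): the state, without advancing time (a new reading comes with each control period).
- ctrl.snapshot(name): name is "scene" or "top" or "wrist"; returns a dict with "img" (420x560x3 uint8, red, green, blue), "fx", "fy", "cx", "cy" (pixels), "dist_coeffs" ([k1, k2, p1, p2, k3] as OpenCV has them; the pictures are not rectified), "T" (4x4, takes a point from camera to world coordinates). Camera axes: x right, y up, looking along -z (the intrinsics and any distortion apply to the point x, -y, -z); pixel columns grow to the right and rows downward; lengths in m; the calibration is good to about 2 mm. A picture is of the moment at which its call begins. There is no depth.
- ctrl.close_job(): hands the job in; it is judged then, once.
Trained networks look in a picture, given as the dict that the camera call returned (one of the last four; its "shot" number tells which), for a name from the list of things; names that differ only in an ending like _2 or _b are one class to them, and where a whole thing is asked for, a point or a joint stands for the part that bears it (a point fixed in the world has none). Each returns a list of dicts, best first, with "score" (0 to 1); they miss things now and then, are a little off and sometimes report something else, mostly with a low value. They report only what shows in the picture. A call takes as long as a camera call. They do not tell look-alikes from the thing itself.
- ctrl.search_frame(picture, target): "at" ([column, row] in pixels, amid what is visible of it).
- ctrl.spot_point(picture, target): "at" ([column, row] in pixels: a listed point, or the origin of a listed thing).
The state is a dict: "clock": time; "joint_pos": joint angles; "qvel": joint speeds; "tau": joint torques, N m; "tool_pos": TCP position; "orientation": TCP orientation; "force": force on the tool from outside, world axes, zero at the start; "moment": the same for the moment, N m; "opening": finger opening in m; "gripper_force": force on a finger pad.
Only numpy, scipy, OpenCV 4.12 (cv2) and the standard library are available. Lean on these libraries where they do the work, as an engineer would, in place of code of your own. Each camera call takes 0.05 s, during which the arm holds its last target. There are 200 camera calls.

TASK

The carver's round mallet is standing in the wooden tool block. Lift it out and put it away in the bench holster: handle first down through the collar, then press it firmly home, with about 20 N on the collar and never more than 50 N, until the head beds on the collar's rubber buttons and the spring plungers have clicked into the groove under the head. Let go of it there, and do not shift the pigment pot that stands in front of them.

Things in the scene. Friction and masses are not known exactly. Their poses are not given: they have to be found in the camera images.
- round_mallet: Carver's round mallet, 154 mm long, 0.36 kg (+-25 %), round about its own z. Origin: centre of the handle's lower end; z runs up to the head. Handle pale wood and steel, 25 mm diameter, tapering over its last 16 mm to 16 mm at the end; groove of 17 mm diameter from 74 to 86 mm; 25 mm neck up to 105 mm. Starts handle down in the tool block, upright or leaning up to 0.12 rad.
- mallet_neck (a point): Point on the mallet's axis at the flat underside of its head, 105 mm above the handle's end; this face comes to bear on the collar's rubber buttons.
- mallet_grip (a point): Point on the mallet's axis 27 mm above the underside of the head. The head is a dark metal drum 54 mm in diameter and 49 mm high with straight sides from 4 to 41 mm above its underside. Pads centred on this point leave the fingertips clear of the collar when the head is home.
- tool_block: Wooden tool block, fixed, 110 (x) x 75 (y) x 50 mm high, origin under its centre. The mallet stands in its 34 mm wide, 45 mm deep hole at x = -27 mm, the handle's end 5 mm above the bench. The 22 mm hole at x = +27 mm is empty.
- holster: Bench holster, fixed, does not yield. Origin at bench height on the vertical axis of its collar. Grey foot plate 150 x 80 x 8 mm; post 16 mm in diameter and 154 mm high at x = +75 mm; on the post an aluminium collar 40 mm long, 41 mm outside, 47 mm at the rim, bore 27 mm, mouth flaring to 33 mm over its top 8 mm; three rubber buttons stand 2.5 mm proud of the rim.
- holster_axis (a point): The same point as the holster's origin (on the collar's axis, at bench height). How high the collar was clamped on the post is not reported and must be felt or seen: the tops of its rubber buttons lie anywhere from 125 to 150 mm above the bench. The collar stays there when pushed. The buttons give 1 mm under the mallet's weight, 1.4 mm under 10 N more, 1.6 mm under 20 N more.
- plunger_left (a joint): One of two round-nosed spring plungers that enter the bore from left and right, 26 mm below the buttons' tops: this one from the holster's +y side, its black knob 54 mm from the axis. Value: m pushed back. 0 to 0.001 = collar empty or nose in the mallet's groove; 0.003 to 0.005 = riding on the handle. Spring: 3 N out, 6 N on the handle.
- plunger_right (a joint): The plunger of the -y side, the same. With both on the handle it takes about 5 to 15 N to push the mallet through, and it sticks part-way if let go there. The noses snap into the groove just as the head reaches the buttons (play 2 mm); only there does the resistance rise steeply.
- pot: Bystander: pigment pot, 55 mm diameter, 64 mm high, grey-blue with a pale lid. Origin under its centre.
There are look-alikes about, which are no part of the job. What is shaped like the round_mallet but red or turquoise is not meant.

How it is judged:
By the outcome, as a careful person would: the job done as asked, in the order asked, and still so for the second after the job is handed in, with the robot touching nothing.
It also fails if it takes over 51 s, if anything falls off the work surface, if the arm or the gripper's body presses on something with over 40 N, if the wrist force passes 120 N, or if a joint passes its speed limit or range.

## Working session

There is one attempt and no reset: what is moved stays moved. The work goes in short steps, Python scripts to look and compute and a tool call to move; the robot and the scene stay as the last step left them, time stands still between calls to the robot, and variables do not carry over. Pictures are saved under pics/ and viewed, at most 10 in all, crops included, and the job is handed in when it is done.

Besides the shell and the picture viewer there is one more tool, called after "Request:" as name(argument=value, ...), one argument or row to a line, values as JSON. apply_moves: Moves the arm, as the interface text tells. Its arguments: {"type":"object","properties":{"commands":{"type":"array"}},"required":["commands"]}

```bash
mkdir -p pics; cat > h.py <<'E'
import numpy as np, cv2
from plant import ctrl
def K(s): return np.array([[s["fx"],0,s["cx"]],[0,s["fy"],s["cy"]],[0,0,1.]])
def ray(s,px):
    u=cv2.undistortPoints(np.array([[px]],float),K(s),np.array(s["dist_coeffs"],float))[0,0]
    T=np.array(s["T"]); d=T[:3,:3]@np.array([u[0],-u[1],-1.]); return T[:3,3],d/np.linalg.norm(d)
def atz(s,px,z):
    o,d=ray(s,px); return o+d*(z-o[2])/d[2]
def tri(obs):
    A=np.zeros((3,3));b=np.zeros(3)
    for s,px in obs:
        o,d=ray(s,px);P=np.eye(3)-np.outer(d,d);A+=P;b+=P@o
    x=np.linalg.solve(A,b)
    return x,[float(np.linalg.norm((np.eye(3)-np.outer(d,d))@(x-o))) for o,d in [ray(*q) for q in obs]]
def proj(s,p):
    T=np.array(s["T"]);c=T[:3,:3].T@(np.array(p)-T[:3,3]);c=np.array([c[0],-c[1],-c[2]])
    return cv2.projectPoints(c.reshape(1,1,3),np.zeros(3),np.zeros(3),K(s),np.array(s["dist_coeffs"],float))[0].ravel()
def save(s,n): cv2.imwrite("pics/"+n,s["img"][:,:,::-1])
E
cat > a.py <<'E'
from h import *
import pickle
S={}
for n in("scene","top"):
    s=ctrl.snapshot(n);S[n]=s;save(s,n+"0.png");print(n,np.array(s["T"])[:3,3].round(3))
    for t in("round_mallet","mallet_neck","mallet_grip","tool_block","holster","holster_axis","plunger_left","plunger_right","pot"):
        print(n,t,[(np.round(d["at"],1).tolist(),round(d["score"],2)) for d in ctrl.spot_point(s,t)[:4]])
pickle.dump(S,open("s0.pkl","wb"))
o=ctrl.get_obs();print(o, ctrl.nose_length)
a,b=S["scene"]["img"],S["top"]["img"]
E
python3 a.py
```

```text
scene [-0.254  0.64   0.615]
scene round_mallet [([200.5, 249.1], 0.93), ([129.6, 284.5], 0.72), ([245.2, 195.6], 0.62), ([250.8, 243.3], 0.58)]
scene mallet_neck [([271.4, 228.3], 0.93), ([193.4, 213.5], 0.68), ([244.4, 208.2], 0.6)]
scene mallet_grip [([193.6, 205.1], 0.82), ([271.0, 217.6], 0.73), ([245.4, 198.6], 0.68), ([117.1, 236.2], 0.55)]
scene tool_block [([245.7, 235.0], 0.79), ([250.1, 241.0], 0.45)]
scene holster [([319.2, 210.5], 0.56)]
scene holster_axis [([248.1, 197.0], 0.15)]Traceback (most recent call last):
  File "a.py", line 7, in <module>
    print(n,t,[(np.round(d["at"],1).tolist(),round(d["score"],2)) for d in ctrl.spot_point(s,t)[:4]])
                                                                           ~~~~~~~~~~~~~~~^^^^^
ValueError: it knows: holster, holster_axis, mallet_grip, mallet_neck, pot, round_mallet, tool_block
```

```bash
sed -i 's/"plunger_left","plunger_right",//' a.py; python3 a.py; python3 -c "
import cv2,numpy as np
a=cv2.imread('pics/scene0.png');b=cv2.imread('pics/top0.png')
cv2.imwrite('pics/a.png',cv2.resize(a[150:360,60:400],None,fx=2.3,fy=2.3,interpolation=2))"
```

```text
scene [-0.254  0.64   0.615]
scene round_mallet [([130.1, 287.6], 0.76), ([272.1, 261.5], 0.75), ([198.3, 249.3], 0.57)]
scene mallet_neck [([194.8, 216.5], 0.89), ([248.1, 205.1], 0.86), ([122.2, 248.6], 0.82), ([270.3, 227.0], 0.6)]
scene mallet_grip [([190.7, 205.9], 0.95), ([246.9, 201.0], 0.83), ([268.7, 220.0], 0.77), ([119.6, 236.9], 0.72)]
scene tool_block [([247.6, 234.8], 0.62)]
scene holster [([318.5, 212.9], 0.66)]
scene holster_axis [([317.8, 215.2], 0.94)]
scene pot [([320.4, 240.9], 0.87)]
top [0.189 0.121 1.375]
top round_mallet [([149.5, 210.9], 0.96), ([263.9, 209.1], 0.89), ([219.3, 193.0], 0.79)]
top mallet_neck [([260.0, 245.3], 0.93), ([211.5, 185.2], 0.77), ([259.5, 196.2], 0.73), ([137.6, 207.2], 0.66)]
top mallet_grip [([134.9, 206.2], 0.92), ([263.3, 244.3], 0.86), ([258.7, 196.0], 0.67), ([212.7, 179.5], 0.66)]
top tool_block [([266.3, 202.1], 0.78)]
top holster [([349.3, 197.3], 0.75)]
top holster_axis [([349.0, 201.9], 0.7), ([350.2, 201.7], 0.32)]
top pot [([320.9, 245.5], 0.92)]
{'clock': 1.15, 'joint_pos': array([-5.68302353e+01,  2.05447326e+01,  6.78992156e-01, -4.78245688e-04,
       -7.01360306e+01, -1.65065649e+01]), 'qvel': array([-0.04300486,  0.03189031,  0.07862827, -0.04337686,  0.03651952,
        0.05983485]), 'tau': array([ 6.02654363e-04, -5.82391441e+01,  2.93303812e+01,  7.00241894e+00,
        1.23594061e-02, -1.46706225e-05]), 'tool_pos': array([ 0.19351123, -0.64661336,  0.21535555]), 'orientation': array([ 1.79998174e+02, -7.19432023e-05, -1.63336963e+02]), 'force': array([ 0.45211253, -0.1821258 ,  0.39092984]), 'moment': array([ 0.00520069, -0.00032167,  0.05683829]), 'gripper_force': 0.0, 'opening': 0.08759401437732384} 0.017
```

View pics/a.png

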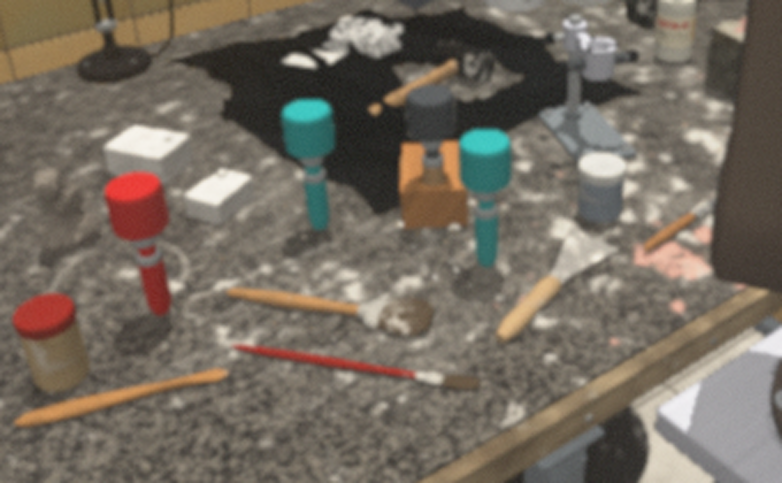

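View pics/top0.png

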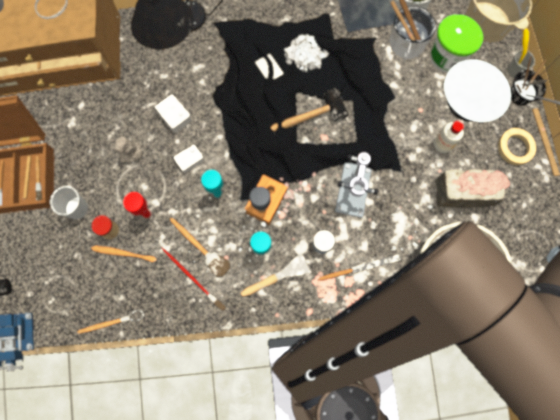

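The scene crop shows four mallets: red at scene (117,240), turquoise at (194,207) and (270,220), and dark metal at (247,200). The dark one has a pale handle and stands in the orange block, so it fits the description. In the top view it is at (260,196). The holster is at about (350,195) and the pot at (324,241).

```bash
cat > b.py <<'E'
from h import *
import pickle
S=pickle.load(open("s0.pkl","rb"));a,b=S["scene"],S["top"]
print("grip",tri([(a,[246.9,200.5]),(b,[258.7,196])]))
print("neck",tri([(a,[248.1,206]),(b,[259.5,196.2])]))
print("block",tri([(a,[247.6,234.8]),(b,[266.3,202.1])]),atz(a,[247.6,234.8],0),atz(b,[266.3,202.1],0))
print("hol",atz(a,[318,214],0),atz(b,[349,201.8],0))
print("pot",atz(a,[320.4,240.9],0),atz(b,[320.9,245.5],0))
A=cv2.resize(a["img"][140:250,220:360,::-1],None,fx=5,fy=5,interpolation=2)
B=cv2.resize(b["img"][140:240,230:390,::-1],None,fx=5,fy=5,interpolation=2)
cv2.imwrite("pics/za.png",A);cv2.imwrite("pics/zb.png",B)
E
python3 b.py
```

```text
grip (array([0.53412175, 0.13740478, 0.12656221]), [0.0029047703266336334, 0.002904770326633666])
neck (array([0.5372847 , 0.13441479, 0.10849813]), [0.0045211094449499846, 0.004521109444949972])
block (array([0.55048453, 0.12393836, 0.00833944]), [0.002497229189352696, 0.0024972291893526487]) [0.56364326 0.11845426 0.        ] [0.55103773 0.12201385 0.        ]
hol [ 0.5280612 -0.1134813  0.       ] [ 0.52590075 -0.11027894  0.        ]
pot [ 0.41559257 -0.01865673  0.        ] [ 0.41088425 -0.01498819  0.        ]
```

View pics/zb.png

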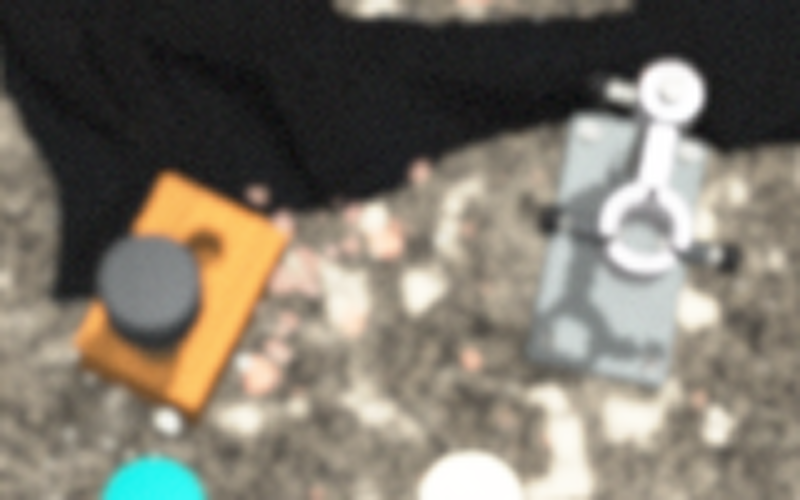

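The dark mallet leans slightly in the orange block. The holster collar is at about (359,186), with the post up and to its right at (364,158) and the black knobs on either side. I'll move in for a closer wrist view.

Request:
apply_moves(
  commands=[
    [[0,0,8],0,0],
    [[14,27,16],0,0],
    [[14,27,16],0,0],
    [[14,27,16],0,0],
    [[14,27,16],0,0],
    [[14,27,16],0,0],
    [[14,27,16],0,0],
    [[14,27,16],0,0],
    [[28,58,16],0,0],
    [[28,58,16],0,0],
    [[28,58,16],0,0],
    [[28,58,16],0,0],
    [[28,58,16],0,0],
    [[28,58,16],0,0],
    [[28,58,16],0,0],
    [[28,58,16],0,0],
    [[28,58,16],0,0],
    [[28,58,16],0,0],
    [[28,58,16],0,0],
  ],
)

```text
clock: 2.73
tool_pos: [0.4741, -0.0647, 0.3751]
orientation: [180.0, -0.0, -163.1]
force: [0.8, -0.1, -0.7]
opening: 0.0876
gripper_force: 0.0
```

```bash
cat > c.py <<'E'
from h import *
import pickle,sys
n=sys.argv[1]
s=ctrl.snapshot("wrist");save(s,n+".png");pickle.dump(s,open(n+".pkl","wb"))
o=ctrl.get_obs();print(o["clock"],o["tool_pos"].round(4),o["orientation"].round(2),o["force"].round(1),o["opening"])
print(np.array(s["T"]).round(3))
for t in("round_mallet","mallet_neck","mallet_grip","tool_block","holster_axis","pot"):
    print(t,[(np.round(d["at"],1).tolist(),round(d["score"],2)) for d in ctrl.spot_point(s,t)[:4]])
for nm,p in(("head",[.534,.137,.15]),("collar",[.527,-.112,.14]),("pot",[.413,-.017,.064])): print(nm,proj(s,p))
E
python3 c.py w1
```

```text
2.7833 [ 0.4736 -0.0659  0.3753] [-1.8000e+02 -2.0000e-02 -1.6321e+02] [-0.8 -0.3 -0.7] 0.08791427382511746
[[-0.291 -0.91  -0.294  0.393]
 [ 0.957 -0.277 -0.089 -0.089]
 [-0.    -0.307  0.952  0.545]
 [ 0.     0.     0.     1.   ]]
round_mallet [([390.2, 220.6], 0.64), ([420.5, 150.0], 0.62), ([438.4, 268.4], 0.61)]
mallet_neck [([457.3, 166.6], 0.79), ([412.5, 244.7], 0.66)]
mallet_grip [([467.9, 169.6], 0.88), ([421.3, 253.5], 0.63)]
tool_block [([375.6, 228.9], 0.65)]
holster_axis [([228.1, 175.0], 0.67)]
pot [([318.3, 117.6], 0.76)]
head [422.06606276 265.82106226]
collar [221.54926263 199.72273738]
pot [324.86346777 121.10174377]
```

View pics/w1.png

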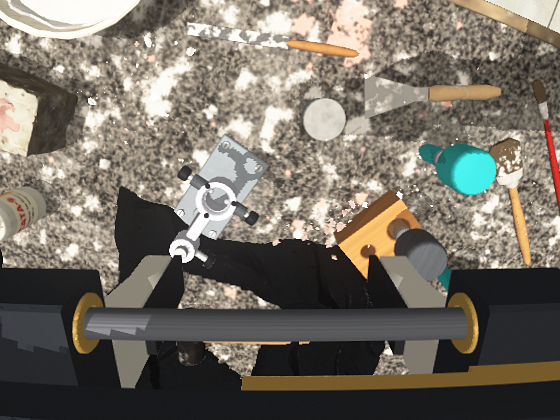

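The wrist view shows the collar at (213,200), its knobs at (184,173) and (251,218), the post top at (182,248), the dark head at (421,250) and the pot at (324,119). I'll take a second viewpoint to get the baseline.

Request:
apply_moves(
  commands=[
    [[-2,4,0],0,0],
    [[-4,8,0],0,0],
    [[-5,12,0],0,0],
    [[-5,12,0],0,0],
    [[-5,12,0],0,0],
  ],
)

```text
clock: 3.5
tool_pos: [0.4229, 0.0548, 0.3758]
orientation: [180.0, 0.1, -163.2]
force: [0.2, 0.7, 1.0]
opening: 0.0875
gripper_force: 0.0
```

```bash
python3 c.py w2
```

```text
3.55 [0.4232 0.0538 0.3757] [ 1.7999e+02  5.0000e-02 -1.6321e+02] [ 0.2 -0.1 -0.2] 0.0878977862998456
[[-0.29  -0.91  -0.295  0.342]
 [ 0.957 -0.276 -0.09   0.03 ]
 [ 0.    -0.309  0.951  0.546]
 [ 0.     0.     0.     1.   ]]
round_mallet [([307.7, 229.6], 0.89), ([362.7, 276.7], 0.75), ([335.6, 157.8], 0.73)]
mallet_neck [([377.3, 314.6], 0.81), ([312.6, 256.3], 0.62), ([349.6, 179.3], 0.58)]
mallet_grip [([352.6, 180.3], 0.92), ([312.7, 266.8], 0.63)]
tool_block [([293.5, 235.8], 0.58)]
holster_axis [([144.5, 182.4], 0.55)]
pot [([227.1, 126.7], 0.74)]
head [313.6249713  276.53427031]
collar [112.06126443 211.03305665]
pot [223.32477036 131.8730044 ]
```

View pics/w2.png

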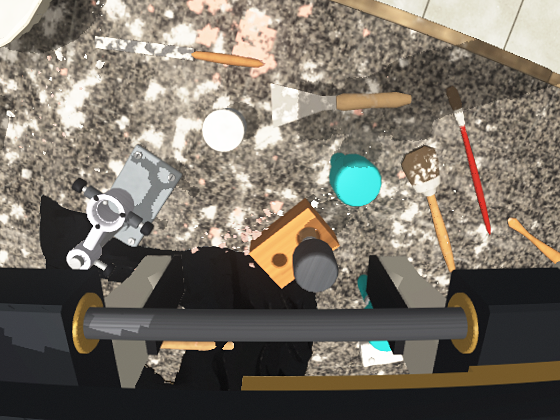

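```bash
python3 -c "
import cv2,numpy as np
a=cv2.imread('pics/w1.png');b=cv2.imread('pics/w2.png')
c=lambda i,x,y,w=80,h=60:cv2.resize(i[y:y+h,x:x+w],(400,300),interpolation=1)
o=np.vstack([np.hstack([c(a,175,170),c(b,65,181)]),np.hstack([c(a,380,205),c(b,275,222)])])
cv2.imwrite('pics/z2.png',o)"
```

```text
(no output)
```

View pics/z2.png

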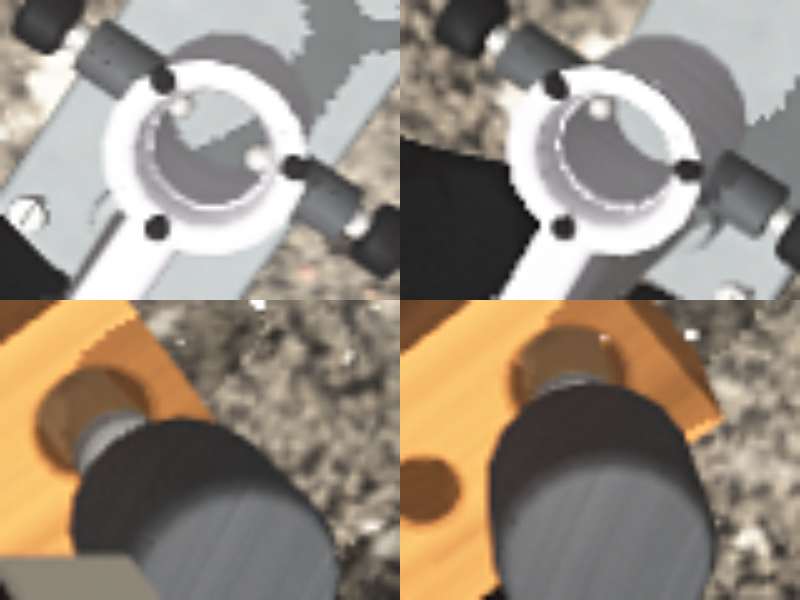

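The enlarged crop confirms the target: a dark metal drum with a pale steel neck standing in the block's wide hole. It also shows the collar rim ellipse and the three buttons sharply in both views. Next I triangulate the collar and fit the mallet silhouette.

```bash
cat > d.py <<'E'
from h import *
import pickle
from scipy.optimize import least_squares
a=pickle.load(open("w1.pkl","rb"));b=pickle.load(open("w2.pkl","rb"))
c=lambda x0,y0,p:[x0+(p[0]+.5)/5-.5,y0+(p[1]+.5)/5-.5]
for n,p,q in(("rim",(204.5,156),(205,159)),("b1",(162,80),(156,85)),("b2",(295,167),(287,170)),("b3",(157,228),(163,228)),("noseL?",(259,158),None)):
    if q: x,e=tri([(a,c(175,170,p)),(b,c(65,181,q))]);print(n,x.round(4),np.round(e,4))
x,e=tri([(a,[182,248]),(b,[77,259])]);print("post",x.round(3),e)
k=[tri([(a,u),(b,v)])[0] for u,v in(((184,173),(78,185)),((251,217.5),(145.5,229)))]
print("knobs",np.round(k,4),np.mean(k,0).round(4))
A=[c(380,205,p) for p in((72,230),(85,190),(120,142),(170,122),(215,122),(260,150),(300,188),(332,240),(338,270))]
B=[c(275,222,p) for p in((90,190),(91,230),(97,150),(130,100),(190,83),(270,108),(300,170),(314,240))]
th=np.linspace(0,2*np.pi,48,endpoint=False)
def hull(s,v):
    ax=np.array([v[2],v[3],1]);ax/=np.linalg.norm(ax)
    e1=np.cross(ax,[1,0,0]);e1/=np.linalg.norm(e1);e2=np.cross(ax,e1)
    P=[proj(s,np.array([v[0],v[1],.005])+ax*h+r*(np.cos(t)*e1+np.sin(t)*e2)) for h,r in((.105,.024),(.109,.027),(.146,.027),(.154,.022)) for t in th]
    return cv2.convexHull(np.array(P,np.float32))
def f(v):
    r=[]
    for s,L in((a,A),(b,B)):
        H=hull(s,v);r+=[cv2.pointPolygonTest(H,tuple(map(float,p)),True) for p in L]
    return r+[(v[2])/.1*.3,(v[3])/.1*.3]
r=least_squares(f,[.54,.135,0,0],diff_step=1e-3,x_scale=[.01,.01,.1,.1])
v=r.x;print("mallet",v.round(4),np.round(r.fun,1))
ax=np.array([v[2],v[3],1]);ax/=np.linalg.norm(ax);print("grip",np.array([v[0],v[1],.005])+.132*ax,"lean az",np.degrees(np.arctan2(v[3],v[2])))
hw=atz(b,c(275,222,(169,80)),.05);print("hole~",hw,atz(a,c(380,205,(94,120)),.05))
E
python3 d.py
```

```text
rim [ 0.5292 -0.118   0.1434] [0.0001 0.0001]
b1 [ 0.5143 -0.1314  0.1448] [0. 0.]
b2 [ 0.5246 -0.0977  0.1469] [0.0001 0.0001]
b3 [ 0.5478 -0.124   0.1465] [0.0001 0.0001]
post [ 0.594 -0.141  0.151] [0.0008567660478843609, 0.0008567660478843591]
knobs [[ 0.5131 -0.1625  0.1258]
 [ 0.5436 -0.0733  0.1259]] [ 0.5283 -0.1179  0.1259]
mallet [ 0.5265  0.1451 -0.0012 -0.0611] [-0.   1.1  0.4  0.4  0.   0.3 -0.3  0.3 -0.1 -0.1  0.4  0.1 -1.  -0.3
 -0.4  0.5  0.6 -0.  -0.2]
grip [0.52636915 0.13708233 0.13675438] lean az -91.14705943572018
hole~ [0.52519461 0.13644453 0.05      ] [0.52487911 0.1360968  0.05      ]
```

```bash
python3 - <<'E'
from h import *
import pickle
S=pickle.load(open("s0.pkl","rb"));a,b=S["scene"],S["top"]
print(tri([(a,[191.5,205.5]),(b,[212.5,180])]),tri([(a,[269.5,219]),(b,[262,244])]))
w=pickle.load(open("w2.pkl","rb"));print(atz(w,[355,182],.154),atz(w,[224,130],.064))
E
```

```text
(array([0.59450797, 0.25745924, 0.12600361]), [0.0032852482420011337, 0.003285248242001324]) (array([0.41299512, 0.14711933, 0.12964227]), [0.004064963761867316, 0.004064963761867384])
[0.41022232 0.1420482  0.154     ] [ 0.41044916 -0.01677428  0.064     ]
```

Request:
apply_moves(
  commands=[
    [[4,3,0],-0.1,0],
    [[7,6,0],-0.2,0],
    [[10.3,8.3,-2],-0.29,0],
    [[10.3,8.3,-5],-0.29,0],
    [[10.3,8.3,-9],-0.29,0],
    [[10.3,8.3,-13],-0.29,0],
    [[10.3,8.3,-16],-0.29,0],
    [[10.3,8.3,-16],-0.29,0],
  ],
)

```text
clock: 4.52
tool_pos: [0.5232, 0.134, 0.2085]
orientation: [-179.7, -0.6, 179.9]
force: [-1.2, -0.9, -1.1]
opening: 0.0877
gripper_force: 0.0
```

```bash
cat >> c.py <<'E'
print("tcp",proj(s,o["tool_pos"]))
E
python3 c.py w3
```

```text
4.5667 [0.5252 0.1346 0.2126] [-179.79   -0.33  179.96] [0.9 0.8 1.5] 0.0875112792698187
[[ 0.001 -0.955 -0.298  0.44 ]
 [ 1.    -0.001  0.005  0.135]
 [-0.005 -0.298  0.955  0.38 ]
 [ 0.     0.     0.     1.   ]]
round_mallet [([279.4, 180.5], 0.97), ([288.5, 60.9], 0.91), ([388.0, 232.0], 0.66)]
mallet_neck [([421.9, 279.6], 0.69)]
mallet_grip [([296.5, 44.1], 0.78), ([434.2, 296.6], 0.62), ([282.9, 221.7], 0.6)]
tool_block []
holster_axis [([42.3, 184.3], 0.58)]
pot [([120.3, 61.0], 0.75)]
head [280.16098232 239.29778542]
collar [-55.48370923 222.63399204]
pot [91.17355207 60.49881528]
tcp [276.42881535 270.5622227 ]
```

View pics/w3.png

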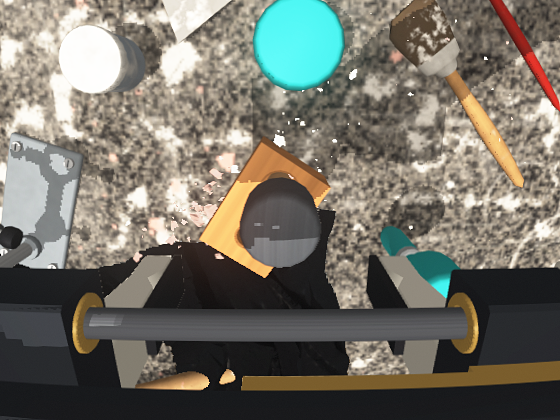

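The head is at (281,225), centred between the fingertips at columns 182 and 372. I'll do one quick silhouette check of x before going down.

```bash
sed -n '/^th=/,/^    return cv2.convexHull/p' d.py > e.py; (echo "from h import *
import pickle"; cat e.py; cat <<'E'
w=pickle.load(open("w3.pkl","rb"))
for x in(.521,.5265,.531):
    H=hull(w,[x,.1451,-.0012,-.0611])[:,0];print(x,H.min(0),H.max(0))
print(ctrl.get_obs()["tool_pos"],ctrl.get_obs()["clock"])
E
) > e2.py; python3 e2.py
```

```text
0.521 [237.86928 168.80194] [320.69617 258.78824]
0.5265 [238.1287 176.234 ] [320.38705 266.17944]
0.531 [238.3403  182.25298] [320.1348  272.14728]
[0.52755748 0.13676569 0.21762636] 4.8667
```

Request:
apply_moves(
  commands=[
    [[0,0,-2],0,0],
    [[0,0,-4],0,0],
    [[0,0,-6],0,0],
    [[0,0,-7.2],0,0],
    [[0,0,-8.1],0,0],
    [[0,0,-8.1],0,0],
    [[0,0,-8.1],0,0],
    [[0,0,-8.1],0,0],
    [[0,0,-8.1],0,0],
  ],
)

```text
clock: 5.62
tool_pos: [0.5272, 0.1368, 0.1356]
orientation: [179.9, 0.1, -179.9]
force: [-0.4, 0.3, 0.5]
opening: 0.0875
gripper_force: 0.0
```

Request:
apply_moves(
  commands=[
    [[0,0,-0.1],0,0.3],
    [[0,0,-0.1],0,0.4],
    [[0,0,-0.1],0,0.5],
    [[0,0,-0.1],0,1],
    [[0,0,-0.1],0,1],
    [[0,0,-0.1],0,1],
    [[0,0,-0.1],0,1],
    [[0,0,-0.1],0,1],
    [[0,0,-0.1],0,1],
    [[0,0,-0.1],0,1],
    [[0,0,-0.1],0,1],
    [[0,0,-0.1],0,1],
  ],
)

```text
clock: 6.62
tool_pos: [0.5265, 0.1364, 0.1334]
orientation: [-180.0, 0.0, -180.0]
force: [0.8, 0.3, 0.7]
opening: 0.0527
gripper_force: 30.0
```

Request:
apply_moves(
  commands=[
    [[0,0,1],0,1],
    [[0,0,2.5],0,1],
    [[0,0,4],0,1],
    [[0,0,6],0,1],
    [[0,0,9],0,1],
    [[0,0,12],0,1],
    [[0,0,15],0,1],
    [[0,0,18],0,1],
    [[0,0,20],0,1],
    [[0,0,20],0,1],
    [[0,0,20],0,1],
    [[0,0,20],0,1],
  ],
)

```text
clock: 7.62
tool_pos: [0.5256, 0.1362, 0.3323]
orientation: [-180.0, -0.1, -180.0]
force: [0.4, -0.8, -3.8]
opening: 0.0533
gripper_force: 30.0
```

Request:
apply_moves(
  commands=[
    [[0,-1.5,0],0,1],
    [[0,-4,0],-0.05,1],
    [[0,-7,0],-0.1,1],
    [[0,-10,0],-0.15,1],
    [[0,-13,0],-0.2,1],
    [[0.2,-16,0],-0.25,1],
    [[0.3,-19,0],-0.3,1],
    [[0.3,-22,0],-0.33,1],
    [[0.3,-24,0],-0.33,1],
    [[0.3,-25.4,0],-0.33,1],
    [[0.3,-25.4,0],-0.33,1],
    [[0.3,-25.4,0],-0.33,1],
    [[0.3,-25.4,0],-0.33,1],
    [[0.3,-25.4,0],-0.33,1],
  ],
)

```text
clock: 8.78
tool_pos: [0.5293, -0.1171, 0.3328]
orientation: [-180.0, -0.1, 161.2]
force: [0.7, 0.7, -2.4]
opening: 0.0535
gripper_force: 30.0
```

```bash
cat > g.py <<'E'
from h import *
import pickle
W={n:ctrl.snapshot(n) for n in("wrist","scene","top")};pickle.dump(W,open("g.pkl","wb"))
o=ctrl.get_obs();p=o["tool_pos"];print(o["clock"],p,o["orientation"])
for n in W: print(n,"end",proj(W[n],p+[0,0,.002-.132]).round(1),"neck",proj(W[n],p+[0,0,.002-.027]).round(1),"collar",proj(W[n],[.529,-.118,.146]).round(1))
q=proj(W["scene"],p-[0,0,.1]);x,y=int(q[0])-40,int(q[1])-55
print(x,y)
A=cv2.resize(W["scene"]["img"][y:y+110,x:x+80,::-1],(400,550),interpolation=2)
B=cv2.resize(W["wrist"]["img"][100:320,200:360,::-1],(400,550),interpolation=2)
cv2.imwrite("pics/g.png",np.hstack([A,B]))
E
python3 g.py
```

```text
8.9333 [ 0.52949958 -0.11699486  0.33326679] [-1.79999636e+02 -9.42873958e-03  1.61200394e+02]
wrist end [275.8 193.7] neck [276. 244.] collar [274.5 177.7]
scene end [321.3 150. ] neck [322.8 113.2] collar [320.9 168.9]
top end [362.4 179. ] neck [369.7 165.1] collar [359.3 185.8]
281 84
```

View pics/g.png

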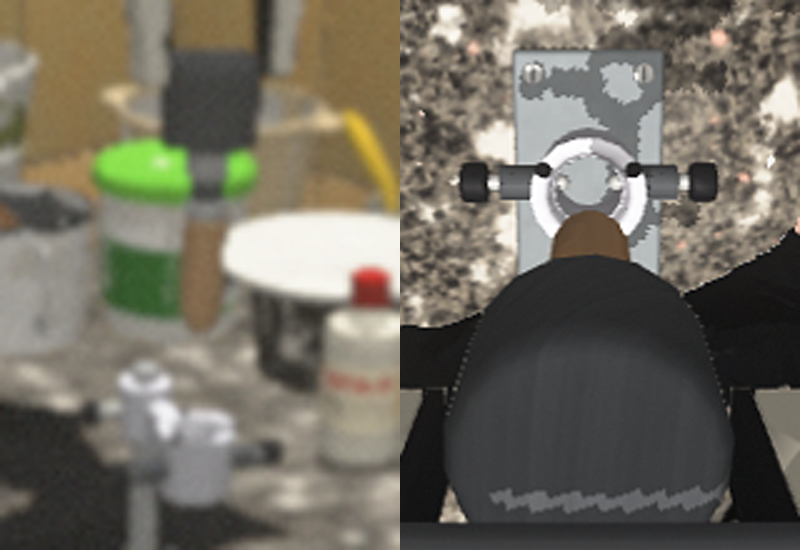

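The mallet hangs vertical: the handle end is at scene (321.6,149.6) against a predicted (321.3,150). The jaw line is parallel to the knobs. I'll fine-check the collar centre against this closer view, using the buttons at (257,168) and (294,168).

```bash
python3 - <<'E'
from h import *
import pickle
W=pickle.load(open("g.pkl","rb"));w=W["wrist"];a=pickle.load(open("w1.pkl","rb"));b=pickle.load(open("w2.pkl","rb"))
c=lambda x0,y0,p:[x0+(p[0]+.5)/5-.5,y0+(p[1]+.5)/5-.5]
L=(257,167.3);R=(293.4,167.3)
for n,p in(("b1",[.5143,-.1314,.146]),("b2",[.5246,-.0977,.146])): print(n,proj(w,p))
l=tri([(w,L),(a,c(175,170,(162,80))),(b,c(65,181,(156,85)))]);r=tri([(w,R),(a,c(175,170,(295,167))),(b,c(65,181,(287,170)))])
print(l,r)
for z in(.144,.146,.148):
    l=atz(w,L,z);r=atz(w,R,z);m=(l+r)/2;d=r-l
    n=np.array([-d[1],d[0],0])/np.linalg.norm(d[:2]); n*=-1 if n[0]<0 else 1
    D=np.linalg.norm(d); print(z,"spacing",D,"centre",m+n*D/2/np.tan(np.pi/3))
E
```

```text
b1 [256.667408   168.10920955]
b2 [292.83363516 167.00342393]
(array([ 0.51382729, -0.1310201 ,  0.14578269]), [0.00021625562077569197, 0.00025607363576121787, 6.55210391117248e-05]) (array([ 0.52466181, -0.09751016,  0.14700593]), [0.00031681100482081, 0.0002707339010329702, 6.993845352513408e-05])
0.144 spacing 0.03564045182071089 centre [ 0.52948633 -0.11749177  0.144     ]
0.146 spacing 0.035441987073577555 centre [ 0.5290394  -0.11733937  0.146     ]
0.148 spacing 0.03524352232644418 centre [ 0.52859247 -0.11718697  0.148     ]
```

Request:
apply_moves(
  commands=[
    [[0,0,-1.5],0,1],
    [[-0.05,-0.05,-3],0,1],
    [[-0.05,-0.05,-4.5],0,1],
    [[-0.05,-0.05,-5.5],0,1],
    [[-0.05,-0.05,-6],0,1],
    [[-0.05,-0.05,-6.5],0,1],
    [[-0.05,-0.05,-7],0,1],
    [[-0.05,-0.05,-7.5],0,1],
    [[-0.05,-0.05,-7.5],0,1],
    [[-0.05,-0.05,-7.5],0,1],
  ],
)

```text
clock: 9.77
tool_pos: [0.5291, -0.1182, 0.2585]
orientation: [-180.0, 0.0, 161.1]
force: [-0.3, 0.5, -4.2]
opening: 0.0529
gripper_force: 30.0
```

Request:
apply_moves(
  commands=[
    [[0,0,-0.3],0,1],
    [[0,0,-0.6],0,1],
    [[0,0,-0.9],0,1],
    [[0,0,-1.2],0,1],
    [[0,0,-1.5],0,1],
    [[0,0,-1.8],0,1],
    [[0,0,-2.1],0,1],
    [[0,0,-2.4],0,1],
    [[0,0,-2.4],0,1],
    [[0,0,-2.4],0,1],
  ],
)

```text
clock: 10.6
tool_pos: [0.5287, -0.118, 0.2338]
orientation: [-180.0, -0.1, 161.1]
force: [-0.1, 1.2, -2.1]
opening: 0.0531
gripper_force: 30.0
```

Request:
apply_moves(
  commands=[
    [[0,0,-0.4],0,1],
    [[0,0,-0.8],0,1],
    [[0,0,-1.2],0,1],
    [[0,0,-1.6],0,1],
    [[0,0,-2.0],0,1],
    [[0,0,-2.4],0,1],
    [[0,0,-2.8],0,1],
    [[0,0,-3.2],0,1],
    [[0,0,-3.6],0,1],
    [[0,0,-4],0,1],
  ],
)

```text
clock: 11.43
tool_pos: [0.5294, -0.1183, 0.1945]
orientation: [-180.0, 0.1, 161.1]
force: [1.4, 0.7, 3.3]
opening: 0.0532
gripper_force: 30.0
```

Request:
apply_moves(
  commands=[
    [[0,0,-0.4],0,1],
    [[0,0,-0.8],0,1],
    [[0,0,-1.2],0,1],
    [[0,0,-1.5],0,1],
    [[0,0,-1.7],0,1],
    [[0,0,-1.9],0,1],
    [[0,0,-1.9],0,1],
  ],
)

```text
clock: 12.02
tool_pos: [0.528, -0.1177, 0.1737]
orientation: [-180.0, -0.2, 161.1]
force: [1.2, 2.9, -6.3]
opening: 0.0532
gripper_force: 30.0
```

Request:
apply_moves(
  commands=[
    [[0,0,-0.1],0,1],
    [[0,0,-0.2],0,1],
    [[0,0,-0.2],0,1],
  ],
)

```text
clock: 12.27
tool_pos: [0.5286, -0.118, 0.1729]
orientation: [180.0, -0.1, 161.1]
force: [1.4, 2.6, -5.0]
opening: 0.0533
gripper_force: 30.0
```

Request:
apply_moves(
  commands=[
    [[0,0,-0.1],0,1],
    [[0,0,-0.2],0,1],
    [[0,0,-0.2],0,1],
    [[0,0,-0.2],0,1],
  ],
)

```text
clock: 12.6
tool_pos: [0.5289, -0.1181, 0.1713]
orientation: [180.0, -0.0, 161.1]
force: [0.9, 3.2, -3.8]
opening: 0.0534
gripper_force: 30.0
```

Request:
apply_moves(
  commands=[
    [[0,0,-0.1],0,1],
    [[0,0,-0.15],0,1],
    [[0,0,-0.15],0,1],
  ],
)

```text
clock: 12.85
tool_pos: [0.5294, -0.1182, 0.1709]
orientation: [180.0, 0.1, 161.2]
force: [-2.3, 4.7, 4.9]
opening: 0.053
gripper_force: 30.0
```

Request:
apply_moves(
  commands=[
    [[0,0.03,-0.05],0,1],
    [[0,0.05,-0.1],0,1],
    [[0,0.05,-0.1],0,1],
    [[0,0.05,-0.1],0,1],
  ],
)

```text
clock: 13.18
tool_pos: [0.5295, -0.1182, 0.1708]
orientation: [-180.0, 0.1, 161.2]
force: [-4.3, 3.7, 9.2]
opening: 0.053
gripper_force: 30.0
```

Request:
apply_moves(
  commands=[
    [[0.05,0,-0.1],0,1],
    [[0.05,0,-0.15],0,1],
    [[0.05,0,-0.15],0,1],
    [[0.05,0,-0.15],0,1],
  ],
)

```text
clock: 13.52
tool_pos: [0.5299, -0.1183, 0.1705]
orientation: [-180.0, 0.2, 161.2]
force: [-8.0, 5.0, 19.8]
opening: 0.0532
gripper_force: 30.0
```

Request:
apply_moves(
  commands=[
    [[-0.05,0.03,0],0,1],
    [[-0.1,0.06,0],0,1],
    [[-0.1,0.06,0],0,1],
    [[-0.1,0.06,0],0,1],
  ],
)

```text
clock: 13.85
tool_pos: [0.5296, -0.1181, 0.1706]
orientation: [-179.9, 0.2, 161.2]
force: [-5.4, 2.0, 16.8]
opening: 0.0535
gripper_force: 30.0
```

```bash
cat > k.py <<'E'
from h import *
import sys
W={n:ctrl.snapshot(n) for n in("wrist","scene")}
o=ctrl.get_obs();print(o["clock"],o["tool_pos"].round(4),o["force"].round(1))
A=cv2.resize(W["scene"]["img"][125:235,280:360,::-1],(400,550),interpolation=2)
B=cv2.resize(W["wrist"]["img"][100:320,200:360,::-1],(400,550),interpolation=2)
cv2.imwrite(sys.argv[1],np.hstack([A,B]))
for n,w in W.items(): print(n,"tip",proj(w,o["tool_pos"]))
E
python3 k.py pics/k1.png
```

```text
13.95 [ 0.5296 -0.1181  0.1706] [-5.5  2.2 17.3]
wrist tip [275.7003955  263.12345067]
scene tip [321.11083124 160.82871146]
```

View pics/k1.png

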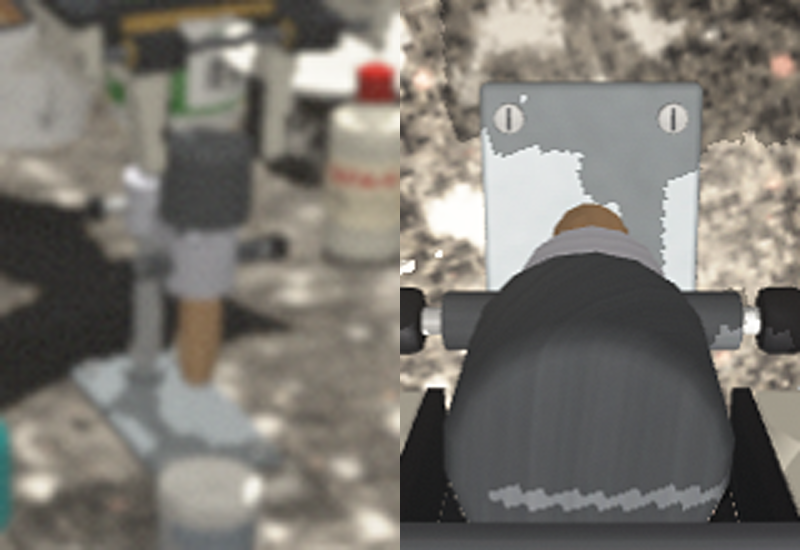

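The head sits directly on the collar. The exposed rod between the knobs and bodies, at wrist crop columns 432 and 752, is as short as it was on the empty collar, so the plungers have clicked in. Next I relax the press, then open and rise.

Request:
apply_moves(
  commands=[
    [[-0.04,0,0.1],0,1],
    [[-0.08,0.02,0.2],0,1],
    [[-0.08,0.02,0.2],0,1],
    [[-0.08,0.02,0.2],0,0.3],
    [[-0.08,0.02,0.2],0,0.2],
    [[-0.08,0.02,0.2],0,0.15],
    [[-0.08,0.02,0.2],0,0.15],
    [[-0.08,0.02,0.2],0,0.15],
    [[-0.08,0.02,0.2],0,0.15],
    [[-0.08,0.02,0.2],0,0.15],
  ],
)

```text
clock: 14.78
tool_pos: [0.5276, -0.1169, 0.1692]
orientation: [-180.0, -0.0, 161.1]
force: [-0.0, 0.2, 0.6]
opening: 0.074
gripper_force: 0.0
```

Request:
apply_moves(
  commands=[
    [[0,0,1],0,0.15],
    [[0,0,2.5],0,0.15],
    [[0,0,5],0,0.15],
    [[0,0,8],0,0.15],
    [[0,0,11],0,0.15],
    [[0,0,14],0,0.15],
    [[0,0,16],0,0.15],
    [[0,0,16],0,0.15],
    [[0,0,16],0,0.15],
    [[0,0,16],0,0.15],
  ],
)

```text
clock: 15.62
tool_pos: [0.5273, -0.1167, 0.3292]
orientation: [180.0, -0.0, 161.1]
force: [-0.1, -0.5, -0.2]
opening: 0.0748
gripper_force: 0.0
```

```bash
python3 k.py pics/k2.png; python3 - <<'E'
from h import *
s=ctrl.snapshot("top");print("pot",[(d["at"],d["score"]) for d in ctrl.spot_point(s,"pot")[:2]])
E
```

```text
15.7167 [ 0.5271 -0.1168  0.3284] [ 0.2 -0.6 -0.3]
wrist tip [275.45131602 262.18217653]
scene tip [323.67576568 105.93772902]
pot []
```

View pics/k2.png

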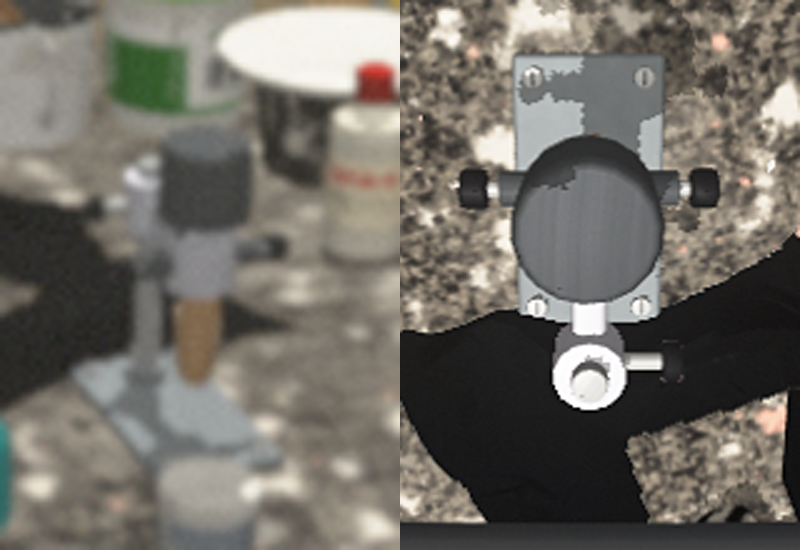

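The knobs span 458–718, the same as on the empty collar, so both plungers are in the groove. The head is still bedded, the pot is where it was in the scene view, and the robot is clear.

```bash
python3 -c "
from plant import ctrl
print(ctrl.close_job())"
```

```text
the job is handed in; nothing more can be done
None
```

The mallet is seated in the holster with both plungers in the groove, pressed home with about 23 N by the wrist readings and then released; the pot looks unmoved in the scene pictures, and the job was handed in at about 16 s (no verdict was returned).

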